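# Unstack the vial racks from the cabinet tray

### The job

Pull the vial cabinet's tray out to its stop with the red tray hook, catching the hook in the hole of the tray's front tab: the gripper itself must not touch the tray while it is being drawn out. Lay the hook back on the bench clear of the tab, lift the upper vial rack off the stack and set it gently upright on the blue mat, then put the white spacer plate that lay under it squarely on top of the pile of spacer plates. The lower rack stays where it stands in the open tray, and the brown bottle, the beaker and the timer stay where they are.

Things in the scene. Friction and masses are not known exactly. Their poses are not given: they have to be found in the camera images.
- cabinet: White bench-top vial cabinet, open at the front, 170 deep x 164 wide x 150 high, fixed to the bench. Origin: centre of its underside. Its own -x axis points out of the open front: the tray slides out that way, level. The wall runs slantwise close behind it, and its roof (150 high) lies between the arm's start and the work: cross over it with room to spare.
- tray (a joint): Travel of the tray in m: 0 is pushed fully home, 0.135 is at the stop. It has no spring and stays where it is left; pulling takes about 2 to 4 N.
- finger_hole (a point): Centre, in the top face, of the round hole in the tray's front tab. Hole 22 wide, right through; tab 4 thick, level, its top 36 above the bench, 60 wide, standing out 35 from the tray's grey front panel (panel top 54 above the bench); the hole's centre is 19 out from the panel and 16 from the tab's outer edge. Turns with the cabinet (same axes) and slides with the tray.
- tray_floor (a point): Point on the tray's floor in the middle of where the stack stands (26 above the bench). Axes as the cabinet's; it slides with the tray. The tray's side walls are 134 apart and reach 38 above the bench. With the tray at its stop the whole stack stands clear in front of the cabinet.
- hook: Tray hook with a red flat-sided grip 95 long x 22 wide x 24 high lying on the bench, and an 8 thick steel rod that leaves the grip's +x end, rises and turns straight down at its end. 140 g. Origin: centre of the grip's underside; +x runs along the grip to the hooked end, z up. The top run of the rod lies 32 to 40 above the grip's underside, from 62 to 98 along x; it is stable lying like this.
- hook_tip (a point): Lowest point of the hook's turned-down end, 98 along x from the hook's origin and 2 above the plane of the grip's underside. The down-turned part is straight, 8 thick, 34 high below the rod's centre line.
- upper_rack: Blue vial rack on top of the stack, base 62 (x) x 116 (y), with glass vials fixed in it standing up to 35. 150 to 290 g. Origin: centre of its underside; long side along y. Its base flange (62 wide) is 3 high; above it the long sides are a grid 56 wide across x, 11 to 19 above the underside: take it there, fingers either side across x.
- lower_rack: Second such rack with vials (caps 35 above its underside), standing on the tray's floor at the bottom of the stack, its long side along the cabinet's x axis. It stays in the tray.
- spacer: White rigid spacer plate 56 (x) x 112 (y) x 6, with a 20 hole in the middle, lying on the vial caps of the lower rack under the upper rack. 90 g. Origin: centre of its underside. The rack below it is 15 lower than its underside; the vials under it reach 26 either side of its long centre line.
- pile_top: The same kind of white plate, the upper one of the pile of two on the bench (its underside 6 above the bench, its top 12). Origin: centre of its underside, long side along y.
- pile_bottom: The lower plate of that pile, lying on the bench. Same shape and axes. Not listed but fixed: a light-blue wipes box, 230 x 115 x 85 with a tissue standing up out of it, centred near x 0.68, y 0.13, between pile and wall; and a tall dark-blue instrument to the left, its nearest corner near x 0.33, y 0.19, its side running from there to about x 0.5, y 0.5.
- amber_bottle: Brown bottle with a black cap, 60 across x 102 high: a bystander to be left alone. Origin: centre of its underside.
- mat: Blue silicone mat 140 (x) x 170 (y) x 3, fixed to the bench. Origin: centre of its underside.
- beaker: Small glass beaker 52 across x 68 high: a bystander to be left alone. Origin: centre of its underside.
- timer: White bench timer 66 x 66 x 20: a bystander to be left alone. Origin: centre of its underside. Behind it, by the wall at about x 0.65, y -0.1 to 0, power leads hang down: carry things across straight or on the robot's side, not in a wide arc.

How it is judged:
By the outcome, as a careful person would: the job done as asked, in the order asked, and still so for the second after the job is handed in, with the robot touching nothing.
It also fails if it takes over 72 s, if anything falls off the work surface, if the arm or the gripper's body presses on something with over 40 N, if the wrist force passes 120 N, or if a joint passes its speed limit or range.

### The arm

A 6-joint arm with a two-finger parallel gripper is mounted at the origin on the work surface; the furniture and walls round the work are solid. World frame = base frame: x ahead of the robot, y to its left, z up, the work surface at z = 0. Lengths are in m, angles in rad, forces in N, time in s.
With the tool pointing down it reaches from about 0.35 to 0.975 m from the base axis. Payload 17.4 kg.
Tool frame: the origin (TCP) lies on the mounting face of the last link; the fingertips stand tip_extent ahead of it and the grasp point (between the pads) lies 155 mm ahead of it (tip_extent is the distance from the TCP to the fingertips, in m); z points along the fingers, y is the line along which they close (so a half turn about z gives the same grasp; the last joint's range is limited). The gripper opens to 85 mm and grips with 20 to 120 N. Pads are 22 mm wide; open, the fingers measure 114 mm over their backs; the gripper's body (76 mm by 85 mm) begins 54 mm behind the grasp point. The pads swing forward as they close: fully open they stand 13 mm farther back than shut.
Start: joints at [0.642, 0.116, 1.442, -0, 1.584, -0.038], TCP at [0.525, 0.424, 0.405] pointing down, gripper open.
Joint ranges: [-2.83, 2.83], [-0.83, 2.19], [0.07, 2.5], [-1.14, 4.28], [0.01, 3], [-2.97, 2.97]. Speed limits (rad/s): [1.89, 1.89, 2.22, 3.14, 3.14, 3.14].

### API

Orientations are given as a unit quaternion [w, x, y, z].
In Python, from bench import goto, move_linear, movej, release, grasp, wait, inverse_kinematics, snapshot, IKError, job_done, recognise, mark_of, read_time, read_q, read_dq, read_effort, read_ee_pos, read_tool_rot, read_contact_force, read_torque, read_gripper_width, read_grasp_force, tip_extent gives the robot as it stands. Calls block until the motion is done:
- goto(position, orientation): joint-space move of the TCP to a pose.
- move_linear(position, ori=None, speed=0.15, threshold=None): straight line of the TCP; ori=None keeps the orientation; speed is the mean speed in m/s. With threshold (N) it stops when the force on the tool has changed by that much, and returns True; else False.
- movej(angles): joint-space move.
- release() and grasp(grip_force=None): open the fingers fully, or close them until they stop; grip_force is the grip in N (None keeps the last).
- wait(seconds).
- inverse_kinematics(position, orientation): joint angles nearest the present ones, or None.
- snapshot(name): name is "side" or "top" or "wrist"; returns a dict with "image" (400x640x3 uint8, red, green, blue), "depth" (400x640 float32, m along the optical axis (not along the pixel's ray), 0 where there is no reading), "fovy" (degrees; the focal length in pixels is half the picture's height over the tangent of half this angle, whatever the lens; pixels are square), "cx", "cy" (the principal point, pixels), "position" and "attitude" of the camera in the world. Camera axes: x right, y down, z forward; pixel columns grow to the right and rows downward; lengths in m; the calibration is good to about 2 mm. The wrist camera is an equidistant fisheye: a pixel r from the principal point sees the ray r / f radians off the axis. A picture is of the moment at which its call begins.
A pose or a line that the arm cannot do raises IKError and nothing moves.
- job_done(): hands the job in; it is judged then, once.
Trained networks look in the newest picture that a camera, given by its name, has taken for a name from the list of things; names that differ only in an ending like _2 or _b are one class to them, and where a whole thing is asked for, a point or a joint stands for the part that bears it (a point fixed in the world has none). Each returns a list of dicts, best first, with "conf" (0 to 1); they miss things now and then, are a little off and sometimes report something else, mostly with a low value. They report only what shows in the picture. A call takes as long as a camera call.
- recognise(camera, name): "at" ([row, column] as shares, 0 to 1, of the picture: columns of its width, rows of its height, amid what is visible of it).
- mark_of(camera, name): "at" ([row, column] as shares, 0 to 1, of the picture: columns of its width, rows of its height: a listed point, or the origin of a listed thing).
Readings, each from a call of its own:
- read_time(): time.
- read_q(): joint angles.
- read_dq(): joint speeds.
- read_effort(): joint torques, N m.
- read_ee_pos(): TCP position.
- read_tool_rot(): TCP orientation.
- read_contact_force(): force on the tool from outside, world axes, zero at the start.
- read_torque(): the same for the moment, N m.
- read_gripper_width(): finger opening in m.
- read_grasp_force(): force on a finger pad.
Only numpy, scipy, OpenCV 4.12 (cv2) and the standard library are available. Lean on these libraries where they do the work, as an engineer would, in place of code of your own. Each camera call takes 0.05 s, during which the arm holds its last target. There are 200 camera calls.

## Working session

There is one attempt and no reset: what is moved stays moved. The work goes in short steps, each a Python script; the robot and the scene stay as the last script left them, time stands still between calls to the robot, and variables do not carry over. Pictures are saved under pics/ and viewed, at most 12 in all, crops included, and the job is handed in when it is done.

```bash
mkdir -p pics; ls
cat > h.py <<'E'
import numpy as np, cv2
from bench import *
from scipy.spatial.transform import Rotation as R
def rotm(a):
    a=np.array(a,float)
    return a if a.shape==(3,3) else R.from_quat([a[1],a[2],a[3],a[0]]).as_matrix()
def rays(s,uv,fish):
    uv=np.atleast_2d(np.array(uv,float)); f=200/np.tan(np.radians(s['fovy'])/2)
    x=(uv[:,0]-s['cx'])/f; y=(uv[:,1]-s['cy'])/f
    if fish:
        r=np.hypot(x,y)+1e-9; d=np.stack([np.sin(r)*x/r,np.sin(r)*y/r,np.cos(r)],1)
    else: d=np.stack([x,y,np.ones_like(x)],1)
    return d
def world(s,uv,fish=False):
    "points from depth at pixels (col,row)"
    d=rays(s,uv,fish); uv=np.atleast_2d(uv).astype(int); z=s['depth'][uv[:,1],uv[:,0]]
    p=d/d[:,2:]*z[:,None]
    return p@rotm(s['attitude']).T+np.array(s['position'])
def atz(s,uv,z,fish=False):
    d=rays(s,uv,fish)@rotm(s['attitude']).T; o=np.array(s['position'])
    return o+d*((z-o[2])/d[:,2])[:,None]
def save(s,n): cv2.imwrite('pics/'+n,cv2.cvtColor(s['image'],cv2.COLOR_RGB2BGR))
E
python3 - <<'E'
from h import *
np.set_printoptions(precision=3,suppress=True)
print(tip_extent if not callable(tip_extent) else tip_extent(), read_tool_rot(), read_gripper_width())
for c in ['top','side','wrist']:
    s=snapshot(c); save(s,c+'0.png'); np.save(c+'0.npy',s,allow_pickle=True)
    print(c,s['position'],np.array(s['attitude']).tolist(),s['fovy'],s['cx'],s['cy'])
    for n in ['cabinet','finger_hole','tray_floor','hook','hook_tip','upper_rack','lower_rack','spacer','pile_top','pile_bottom','amber_bottle','mat','beaker','timer']:
        print(n,[(round(m['conf'],2),round(m['at'][1]*640),round(m['at'][0]*400)) for m in mark_of(c,n)][:3])
E
```

```text
bench.py
pics
0.1734 [-0.     0.431  0.902 -0.001] 0.08539605705212704
top [0.329 0.007 1.591] [0.045872234278906084, -0.7021112869081727, 0.7086559511850768, -0.05236622736444626] 45.799928335095736 321.5288287827767 196.13465163691978
cabinet [(0.97, 428, 230)]
finger_hole []
tray_floor [(0.68, 425, 228)]
hook [(0.69, 302, 227)]
hook_tip [(0.51, 329, 239)]
upper_rack []
lower_rack []
spacer [(0.43, 255, 210), (0.4, 394, 222)]
pile_top [(0.87, 251, 209)]
pile_bottom []
amber_bottle [(0.61, 369, 171)]
mat [(0.91, 214, 198)]
beaker [(0.72, 380, 181)]
timer [(0.88, 343, 186)]
side [0.972 0.763 0.507] [-0.13135042859165633, 0.23903129592144673, 0.8189197967610702, -0.5049569000931758] 55.57638544104427 319.42512359275787 199.6310189136294
cabinet [(0.77, 285, 168)]
finger_hole [(0.97, 293, 170)]
tray_floor [(0.91, 286, 166)]
hook [(0.55, 354, 217)]
hook_tip [(0.74, 339, 206)]
upper_rack [(0.59, 287, 153), (0.42, 351, 217)]
lower_rack [(0.56, 287, 150), (0.51, 284, 161)]
spacer [(0.44, 289, 155)]
pile_top [(0.97, 375, 256), (0.37, 354, 218)]
pile_bottom [(0.71, 376, 255)]
amber_bottle [(0.82, 248, 207)]
mat [(0.81, 402, 305), (0.41, 288, 151)]
beaker [(0.68, 259, 196)]
timer []
wrist [0.48  0.482 0.375] [0.1344375171811986, 0.9331185295680862, 0.3300805722587147, 0.04757288690217542] 65.70646984690485 316.9607885126865 200.35359601860887
cabinet []
finger_hole []
tray_floor []
hook []
hook_tip []
upper_rack []
lower_rack []
spacer []
pile_top []
pile_bottom []
amber_bottle []
mat [(0.56, 305, 222)]
beaker []
timer [(0.69, 185, 390)]
```

Run:
```python
import cv2,numpy as np
a=cv2.imread('pics/top0.png')[110:290,180:500]; b=cv2.imread('pics/side0.png')[100:340,200:520]
cv2.imwrite('pics/top_c.png',cv2.resize(a,(800,450),interpolation=cv2.INTER_CUBIC))
cv2.imwrite('pics/side_c.png',cv2.resize(b,(800,600),interpolation=cv2.INTER_CUBIC))
```

```text
(no output)
```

View pics/top_c.png

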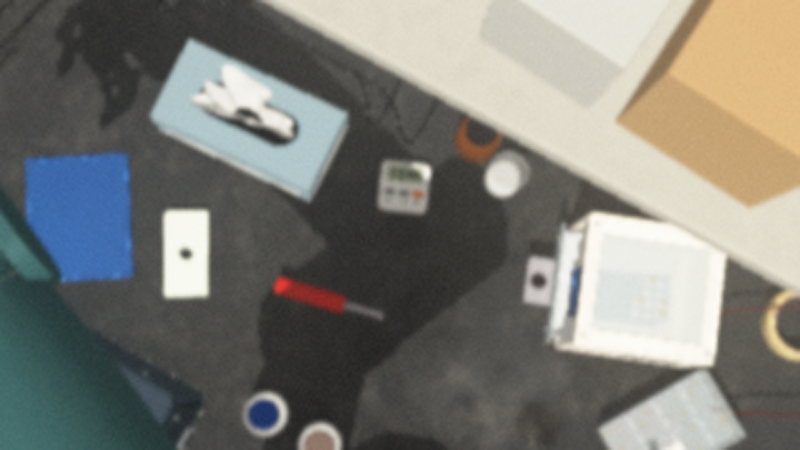

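View pics/side_c.png

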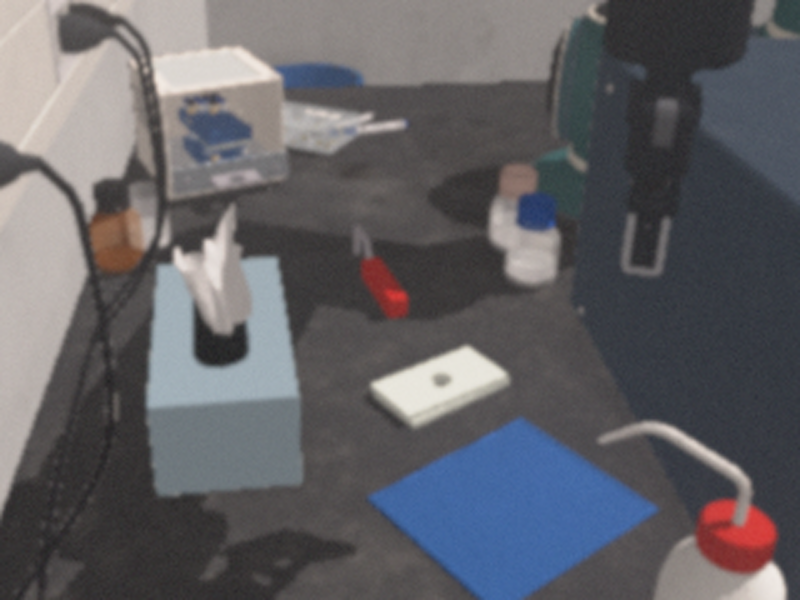

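The top view shows the tab hole at about (395,222), the red grip from (292,224) to (318,233) with its tip at (332,237), the pile hole at (254,211) and the mat at (212,197). The cabinet roof is on the right, with its mouth facing left. The side view shows the stack inside the cabinet, with the upper rack blue.

Run:
```python
from h import *
np.set_printoptions(precision=4,suppress=True)
s=np.load('top0.npy',allow_pickle=True).item(); im=s['image']; hsv=cv2.cvtColor(im,cv2.COLOR_RGB2HSV)
def comp(mask,box):
    x0,y0,x1,y1=box; m=np.zeros(mask.shape,np.uint8); m[y0:y1,x0:x1]=mask[y0:y1,x0:x1]
    n,l,st,c=cv2.connectedComponentsWithStats(m); k=1+np.argmax(st[1:,4]); return l==k
def rect(name,mask,box,z):
    m=comp(mask.astype(np.uint8),box); v,u=np.nonzero(m); w=world(s,np.stack([u,v],1))
    P=atz(s,np.stack([u,v],1),z)[:,:2]
    r=cv2.minAreaRect((P*1000).astype(np.float32)); print(name,len(u),'depth z med',np.median(w[:,2]),'rect mm',r)
H,S,V=hsv[...,0],hsv[...,1],hsv[...,2]
rect('mat',(H>100)&(H<125)&(S>120)&(V>90),(185,165,240,225),.003)
rect('pile',(V>190)&(S<60),(240,190,268,232),.012)
rect('grip',((H<8)|(H>172))&(S>120),(280,210,330,245),.024)
rect('roof',(V>185)&(S<70),(395,190,475,260),.150)
rect('timer',(V>120)&(S<60),(328,170,355,198),.020)
print('hole',atz(s,[[395,222]],.036),world(s,[[392,226]]),'tip',world(s,[[331,237],[325,234]]))
print('roof depth',world(s,[[440,225]]),'bottle',world(s,[[369,168]]),'beaker',world(s,[[382,180]]))
print('jars',world(s,[[286,275],[308,287]]))
# triangulate marks
t=np.load('side0.npy',allow_pickle=True).item()
def tri(a,b):
    o1,d1=np.array(s['position']),(rays(s,[a],0)@rotm(s['attitude']).T)[0]; o2,d2=np.array(t['position']),(rays(t,[b],0)@rotm(t['attitude']).T)[0]
    x=np.linalg.lstsq(np.stack([d1,-d2],1),o2-o1,rcond=None)[0]; p,q=o1+x[0]*d1,o2+x[1]*d2; return (p+q)/2,np.linalg.norm(p-q)
for n,a,b in [('hole',(395,222),(293,170)),('pile',(254,211),(376,252)),('hook tip',(329,239),(339,206)),('hook',(302,227),(354,217))]: print(n,*tri(a,b))
# side depth of cabinet contents
```

```text
mat 1917 depth z med 0.003503391233301789 rect mm ((552.786376953125, 364.89569091796875), (171.22836303710938, 141.1824188232422), 3.0737648010253906)
pile 568 depth z med 0.012360327695590256 rect mm ((502.18145751953125, 217.88778686523438), (115.0558090209961, 53.771541595458984), 0.43202558159828186)
grip 226 depth z med 0.023403005653983122 rect mm ((444.670654296875, 53.44122314453125), (95.4596939086914, 26.249853134155273), 71.93994903564453)
roof 3880 depth z med 0.1496257127791607 rect mm ((456.8857421875, -362.8490905761719), (215.50152587890625, 211.51100158691406), 81.11311340332031)
timer 314 depth z med 0.01796722625619085 rect mm ((589.33056640625, -76.62722778320312), (66.96170806884766, 68.22106170654297), 83.01075744628906)
hole [[ 0.4586 -0.25    0.036 ]] [[ 0.4452 -0.2392  0.0392]] tip [[ 0.4114 -0.0385  0.0332]
 [ 0.4206 -0.0186  0.0472]]
roof depth [[ 0.439  -0.3696  0.1457]] bottle [[ 0.6343 -0.1651  0.0668]] beaker [[ 0.6025 -0.2135  0.0177]]
jars [[0.2913 0.1049 0.0974]
 [0.2538 0.0368 0.0946]]
hole [ 0.4602 -0.2508  0.0375] 0.004008527349589138
pile [0.5022 0.2184 0.0078] 0.00018848577880409368
hook tip [ 0.4155 -0.039  -0.0146] 0.020547043627884447
hook [0.4466 0.0579 0.0051] 0.0013983593230477173
```

```bash
cat >> h.py <<'E'
def down(phi):
    "tool down, closing line (tool y) at angle phi deg; camera (tool x) at phi+90"
    th=np.radians((phi+90)/2); return [0,np.cos(th),np.sin(th),0]
E
python3 - <<'E'
from h import *
np.set_printoptions(precision=4,suppress=True)
s=np.load('top0.npy',allow_pickle=True).item()
v,u=np.mgrid[170:280,385:490]; uv=np.stack([u.ravel(),v.ravel()],1); w=world(s,uv)
m=(abs(w[:,2]-.15)<.02)&(w[:,1]<-.25)&(w[:,0]<.60)
M=np.zeros((400,640),np.uint8); M[uv[m,1],uv[m,0]]=1; M=cv2.morphologyEx(M,cv2.MORPH_OPEN,np.ones((5,5)))
n,l,st,c=cv2.connectedComponentsWithStats(M); k=1+np.argmax(st[1:,4]); vv,uu=np.nonzero(l==k)
P=atz(s,np.stack([uu,vv],1),.15)[:,:2]*1000
print(cv2.minAreaRect(P.astype(np.float32)),len(P))
h=cv2.convexHull(P.astype(np.float32)); print(cv2.approxPolyDP(h,12,True)[:,0])
# tab: points by depth .036
m=(abs(w[:,2]-.036)<.012)&(w[:,1]<-.2)&(w[:,1]>-.29)&(abs(w[:,0]-.45)<.06); print(m.sum(), cv2.minAreaRect((atz(s,uv[m],.036)[:,:2]*1000).astype(np.float32)))
# hook ik
for a in (-18,162,-198):
    for p in ((.4447,.0534,.3),(.4447,.0534,.178),(.45,-.1,.3)): print(a,inverse_kinematics(p,down(a)))
E
```

```text
((437.7745361328125, -368.53302001953125), (169.8682403564453, 164.80828857421875), 80.72974395751953) 2853
[[ 528.6857 -298.4483]
 [ 372.6862 -274.3481]
 [ 347.0155 -437.3065]
 [ 477.7512 -456.3759]
 [ 518.6146 -384.4324]]
311 ((450.5073547363281, -260.95843505859375), (62.74245071411133, 115.46401977539062), 89.45516204833984)
-18 [ 0.0625 -0.3546  2.041  -0.      1.4552  0.3767]
-18 [ 0.0625 -0.2349  2.1579 -0.      1.2186  0.3767]
-18 [-0.274  -0.3214  2.0161 -0.      1.4468  0.0401]
162 [ 0.0625 -0.3546  2.041  -0.      1.4552 -2.7649]
162 [ 0.0625 -0.2349  2.1579 -0.      1.2186 -2.7649]
162 None
-198 [ 0.0625 -0.3546  2.041  -0.      1.4552 -2.7649]
-198 [ 0.0625 -0.2349  2.1579 -0.      1.2186 -2.7649]
-198 None
```

```bash
cat >> h.py <<'E'
def marks(c,names,tag,zs=None):
    s=snapshot(c); np.save(tag+'.npy',s,allow_pickle=True); save(s,tag+'.png')
    for n in names:
        for m in mark_of(c,n)[:2]:
            uv=[m['at'][1]*640,m['at'][0]*400]
            print(tag,n,round(m['conf'],2),np.round(uv),'@z',np.round(atz(s,[uv],zs[n],c=='wrist')[0],4) if zs else '','depth',np.round(world(s,[uv],c=='wrist')[0],4))
    return s
E
python3 - <<'E'
from h import *
Z={'finger_hole':.036,'hook_tip':.002,'hook':0.,'pile_top':.006}
goto((.445,-.13,.33),down(-18)); print(read_time())
marks('wrist',Z,'w1',Z)
goto((.4447,.0534,.30),down(-18)); print(read_time())
marks('wrist',Z,'w2',Z)
E
```

```text
4.2833
w1 finger_hole 0.59 [363. 297.] @z [ 0.457  -0.2463  0.036 ] depth [ 4.555e-01 -2.714e-01  4.000e-04]
w1 hook_tip 0.59 [258. 109.] @z [ 0.4156 -0.0387  0.002 ] depth [ 0.4206 -0.0407  0.0305]
w1 hook_tip 0.36 [261.  16.] @z [0.4469 0.0493 0.002 ] depth [0.4485 0.0409 0.025 ]
w1 hook 0.92 [259.  13.] @z [0.4459 0.054  0.    ] depth [0.4477 0.0448 0.0243]
5.3
w2 hook 0.57 [316. 193.] @z [0.4446 0.0545 0.    ] depth [0.4467 0.0607 0.0244]
```

Run:
```python
import cv2,numpy as np
a=cv2.imread('pics/w1.png'); b=cv2.imread('pics/w2.png'); cv2.imwrite('pics/w12.png',cv2.resize(np.vstack([a,b]),(480,600),interpolation=cv2.INTER_AREA))
```

```text
(no output)
```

View pics/w12.png

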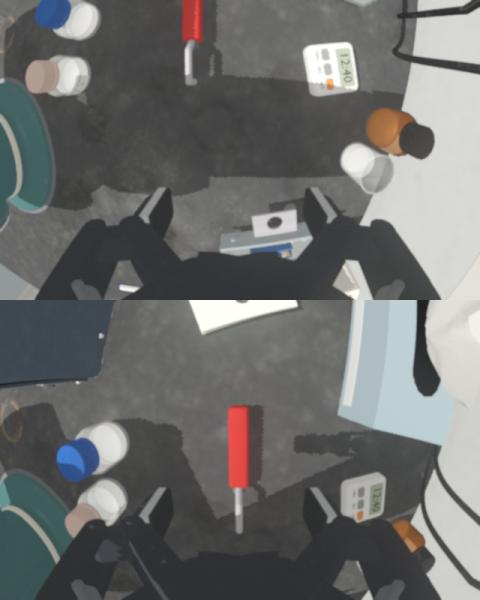

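The upper wrist view shows the tab hole at (367,297) and the hook tip at (258,109). The lower view shows the grip upright in the frame, directly ahead of the fingers, with the jars well to the left.

Run:
```python
from h import *
s=np.load('w1.npy',allow_pickle=True).item(); print(atz(s,[[366.7,297.3]],.036,True))
y=np.radians(-108); d=np.array([np.cos(y),np.sin(y)]); o=np.array([.4450,.0535]); g=o+.008*d
move_linear((*g,.20),down(-18),speed=.2)
print(move_linear((*g,.1785),speed=.05,threshold=15)); print(read_ee_pos())
grasp(60); print('w',read_gripper_width(),read_grasp_force(),read_contact_force())
move_linear((*g,.26),speed=.15)
y=np.radians(-99); u=-np.array([np.cos(y),np.sin(y)]); hole=np.array([.4588,-.2478])
t=hole+.090*u   # grasp pt: 8mm ahead of hook origin
goto((*(t),.26),down(-9)); print(t,read_ee_pos(),read_time(),read_contact_force(),read_gripper_width())
Z={'hook_tip':.2600-.1785+.002}
for c in ('wrist','top','side'): marks(c,Z,c+'2',Z)
```

```text
[[ 0.46061019 -0.24804379  0.036     ]]
False
[0.44254476 0.04591071 0.17843019]
w 0.020446229577305113 59.71230983734131 [-0.6081699  -0.2064498   5.74835356]
[ 0.4728791  -0.15890805] [ 0.47273347 -0.15856671  0.25908936] 8.925 [ 0.58487513  0.25077603 -1.40325853] 0.0204678439225118
side2 hook_tip 0.69 [292. 159.] @z [ 0.471  -0.235   0.0835] depth [ 0.444  -0.2888  0.0606]
```

Run:
```python
import cv2,numpy as np
a=cv2.imread('pics/top2.png')[190:265,345:445]; b=cv2.imread('pics/side2.png')[110:230,230:390];w=cv2.imread('pics/wrist2.png')
cv2.imwrite('pics/c2.png',np.hstack([cv2.resize(a,(400,300),interpolation=cv2.INTER_CUBIC),cv2.resize(b,(400,300),interpolation=cv2.INTER_CUBIC)]))
```

```text
(no output)
```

View pics/c2.png

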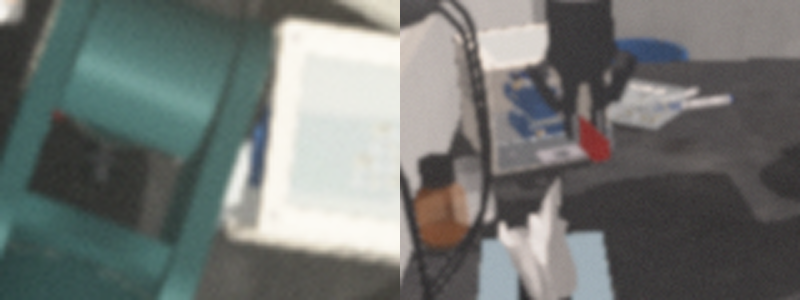

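The top view is blocked by the arm. The side view shows the red grip held level in front of the tab. I'm lowering the hook with a force guard.

Run:
```python
from h import *
y=np.radians(-99); u=-np.array([np.cos(y),np.sin(y)]); hole=np.array([.4598,-.2492]); t=hole+.090*u
move_linear((*t,.23),speed=.1)
f0=read_contact_force()
hit=move_linear((*t,.1925),speed=.04,threshold=4); print('hit',hit,read_ee_pos(),read_contact_force()-f0)
if not hit:
    h2=move_linear((*(t+.02*u),.1925),speed=.05); print(read_contact_force()-f0,read_gripper_width())
    marks('side',{'hook_tip':.016,'finger_hole':.036},'side3',{'hook_tip':.016,'finger_hole':.036})
print(read_time())
```

```text
hit False [ 0.47396972 -0.16033495  0.19277086] [ 0.07972911  0.81549961 -0.89886053]
[-0.35554912 -0.17639407 -1.41267113] 0.02051324701355399
side3 hook_tip 0.57 [296. 182.] @z [ 0.4759 -0.2082  0.016 ] depth [ 0.4582 -0.2429 -0.0016]
side3 finger_hole 0.8 [297. 171.] @z [ 0.4549 -0.2411  0.036 ] depth [ 0.4646 -0.2224  0.0448]
11.4583
```

Run:
```python
from h import *
y=np.radians(-99); u=-np.array([np.cos(y),np.sin(y)]); hole=np.array([.4598,-.2492]); t=hole+.090*u
move_linear((*(t+.07*u),.1925),speed=.06); print(read_contact_force())
s=marks('side',{'hook_tip':.016,'finger_hole':.036},'side4',{'hook_tip':.016,'finger_hole':.036})
snapshot('top'); a=s['image'][110:230,230:390]; cv2.imwrite('pics/c4.png',cv2.resize(a[...,::-1],(640,480),interpolation=cv2.INTER_CUBIC))
```

```text
[-0.17526544  1.06025514 -1.33313038]
side4 hook_tip 0.43 [297. 187.] @z [ 0.4913 -0.174   0.016 ] depth [ 0.473  -0.2096 -0.0027]
side4 hook_tip 0.19 [404. 306.] @z [0.577  0.3885 0.016 ] depth [0.5668 0.3788 0.0033]
side4 finger_hole 0.74 [302. 178.] @z [ 0.4671 -0.1865  0.036 ] depth [ 0.4718 -0.1777  0.0404]
```

View pics/c4.png

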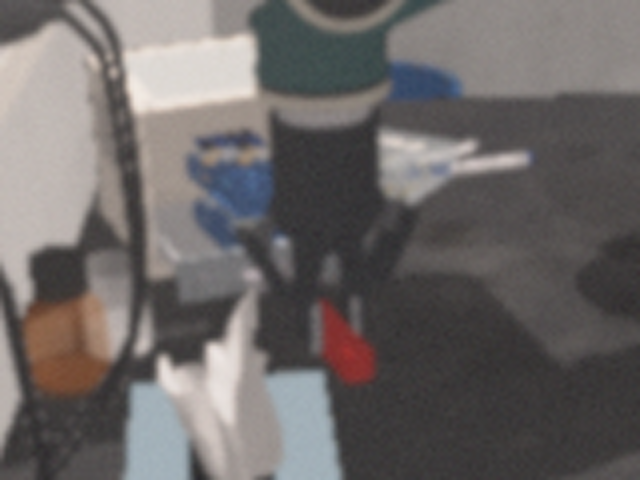

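The tray follows the hook: the grey front has come out of the mouth, and the hook is engaged with the grip at about (345,345) in the crop. I'll pull on to the stop.

Run:
```python
from h import *
np.set_printoptions(precision=4,suppress=True)
y=np.radians(-99); u=-np.array([np.cos(y),np.sin(y)]); hole=np.array([.4598,-.2492]); t=hole+.090*u
h=move_linear((*(t+.155*u),.1925),speed=.06,threshold=9); p=read_ee_pos(); print(h,p,'travel',(p[:2]-t)@u,read_contact_force(),read_gripper_width(),read_time())
b=p[:2]-.006*u
move_linear((*b,.1925),speed=.05)
f0=read_contact_force(); h=move_linear((*b,.26),speed=.12,threshold=10); print('up',h,read_contact_force()-f0)
```

```text
True [ 0.4944 -0.0303  0.1922] travel 0.13165845646239568 [ 0.6851 -7.8838 -0.4249] 0.02043492932948357 13.6167
up False [ 0.3206  0.5642 -0.5013]
```

Run:
```python
from h import *
np.set_printoptions(precision=4,suppress=True)
y=np.radians(-99); u=-np.array([np.cos(y),np.sin(y)]); hole=np.array([.4598,-.2492]); t=hole+.090*u
b=np.array([.4944,-.0303])-.005*u
h=move_linear((*b,.1925),speed=.08,threshold=6); p=read_ee_pos(); print('down',h,p)
if p[2]<.195:
    h=move_linear((*(b+.03*u),.1925),speed=.03,threshold=22); p=read_ee_pos(); print(h,p,'travel',(p[:2]-t)@u,read_contact_force(),read_gripper_width(),read_time())
    b=p[:2]-.007*u
    move_linear((*b,.1925),speed=.05)
    f0=read_contact_force(); h=move_linear((*b,.26),speed=.12,threshold=10); print('up',h,read_contact_force()-f0)
```

```text
down False [ 0.4938 -0.0353  0.193 ]
True [ 0.4945 -0.0298  0.1923] travel 0.13210325439560816 [-0.2585 -8.1807 -1.2886] 0.02086471005180725 16.0167
up False [-1.5893 -0.5446 -1.4111]
```

A 22 N pull ended at the same place, so this is a hard stop. I'll lay the hook back at its first place and then look.

```bash
python3 - <<'E'
from h import *
np.set_printoptions(precision=4,suppress=True)
g=(.4425,.0459)
goto((*g,.22),down(-18))
h=move_linear((*g,.1775),speed=.05,threshold=4); print(h,read_ee_pos())
release(); move_linear((*g,.28),speed=.25)
# look at the stack: two wrist places
N={'finger_hole':.036,'upper_rack':.082,'spacer':.076,'hook':0.,'hook_tip':.002,'lower_rack':.026,'tray_floor':.026}
goto((.46,-.11,.40),down(-9)); print(read_time()); marks('wrist',N,'w5',N)
goto((.40,-.19,.40),down(-9)); print(read_time()); marks('wrist',N,'w6',N)
E
python3 - <<'E'
import cv2,numpy as np
a=cv2.imread('pics/w5.png'); b=cv2.imread('pics/w6.png'); cv2.imwrite('pics/w56.png',cv2.resize(np.vstack([a,b]),(480,600),interpolation=cv2.INTER_AREA))
E
```

```text
True [0.4423 0.0458 0.1788]
20.3083
w5 finger_hole 0.63 [339. 192.] @z [ 0.4809 -0.1272  0.036 ] depth [ 0.4819 -0.1368  0.0005]
w5 upper_rack 0.78 [330. 282.] @z [ 0.4574 -0.2127  0.082 ] depth [ 0.4575 -0.2112  0.0843]
w5 hook 0.85 [282.  43.] @z [0.4433 0.0524 0.    ] depth [0.4451 0.0466 0.024 ]
w5 hook_tip 0.66 [271. 122.] @z [ 0.4152 -0.0391  0.002 ] depth [ 0.4194 -0.039   0.0289]
w5 hook_tip 0.17 [416. 130.] @z [ 0.5868 -0.0741  0.002 ] depth [ 0.5808 -0.0722  0.021 ]
w5 tray_floor 0.62 [330. 283.] @z [ 0.4537 -0.2483  0.026 ] depth [ 0.4568 -0.2115  0.0856]
21.1917
w6 finger_hole 0.64 [383. 114.] @z [ 0.482  -0.1302  0.036 ] depth [ 0.4894 -0.1315  0.001 ]
w6 upper_rack 0.87 [378. 209.] @z [ 0.456  -0.2201  0.082 ] depth [ 0.4578 -0.224   0.0709]
w6 spacer 0.69 [364. 289.] @z [ 0.433  -0.3149  0.076 ] depth [ 0.4373 -0.3537  0.018 ]
w6 hook_tip 0.56 [308.  45.] @z [ 0.4142 -0.0369  0.002 ] depth [ 0.414  -0.0425  0.0273]
```

View pics/w56.png

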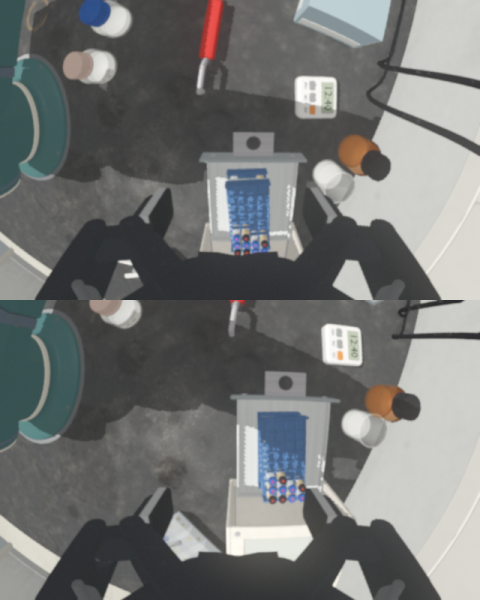

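Run:
```python
from h import *
np.set_printoptions(precision=4,suppress=True)
L=[]
for n,c in (('w1',(367,297)),('w5',(337,190)),('w6',(380,111))):
    s=np.load(n+'.npy',allow_pickle=True).item(); g=cv2.cvtColor(s['image'],cv2.COLOR_RGB2GRAY)
    x,y=c; p=g[y-14:y+14,x-14:x+14]; th=(int(p.max())+int(p.min()))/2; m=(p<th).astype(np.uint8)
    k,l,st,ce=cv2.connectedComponentsWithStats(m); 
    i=l[11:18,11:18]; i=np.bincount(i[i>0]).argmax(); uv=ce[i]+[x-14,y-14]; print(n,uv,st[i],atz(s,[uv],.034,True))
    L.append((np.array(s['position']),(rays(s,[uv],1)@rotm(s['attitude']).T)[0]))
(o1,d1),(o2,d2)=L[1:]; a=np.linalg.lstsq(np.stack([d1,-d2],1),o2-o1,rcond=None)[0]; print('tri',o1+a[0]*d1,o2+a[1]*d2)
# depth of points of tab, panel, rack in w6
s=np.load('w6.npy',allow_pickle=True).item()
v,u=np.mgrid[60:300:1,290:460:1]; uv=np.stack([u.ravel(),v.ravel()],1); w=world(s,uv,True); 
for lo,hi in ((.03,.042),(.05,.058)):
    m=(w[:,2]>lo)&(w[:,2]<hi)&(w[:,1]<-.08)&(w[:,1]>-.19)&(abs(w[:,0]-.48)<.1); q=(w[m][:,:2]-[.4378,-.3685])@np.array([np.cos(np.radians(81)),np.sin(np.radians(81))]); print(lo,m.sum(),np.percentile(q,[2,25,50,75,98]))
hs=cv2.cvtColor(s['image'],cv2.COLOR_RGB2HSV)[v,u].reshape(-1,3)
b=(hs[:,0]>98)&(hs[:,0]<125)&(hs[:,1]>110)&(w[:,1]<-.13)&(w[:,1]>-.33)
print('blue z hist',np.histogram(w[b,2],np.arange(.02,.15,.01)))
```

```text
w1 [365.7174 296.4478] [  4   6  19  16 230] [[ 0.4598 -0.2481  0.034 ]]
w5 [337.4745 190.298 ] [  6   6  18  18 255] [[ 0.4799 -0.1259  0.034 ]]
w6 [380.4332 110.213 ] [  6   4  18  19 277] [[ 0.48   -0.1259  0.034 ]]
tri [ 0.4799 -0.1259  0.0342] [ 0.48   -0.1259  0.0342]
0.03 1921 [0.1825 0.2279 0.2371 0.251  0.2611]
0.05 752 [0.2218 0.2236 0.2249 0.2262 0.2276]
blue z hist (array([  32,   29,  143,    0,   77, 2057, 1080,    3,  253,    0,    0,
          0]), array([0.02, 0.03, 0.04, 0.05, 0.06, 0.07, 0.08, 0.09, 0.1 , 0.11, 0.12,
       0.13, 0.14]))
```

The hole now triangulates to (0.480,-0.126,0.034), which is about 125 mm from where it started. It stopped twice at the same place, and the second time it held 8 N steady, above the tray's drag, so it is at the stop. The tray probably began slightly ajar. The pictures show the hook lying clear, the two racks overlapping and the bystanders untouched. Next I'll measure the upper rack from above.

Run:
```python
from h import *
np.set_printoptions(precision=4,suppress=True)
goto((.448,-.30,.38),down(-9)); print(read_time())
N={'upper_rack':.067,'spacer':.061,'lower_rack':.026,'tray_floor':.026}
s=marks('wrist',N,'w7',N)
c=np.array([.4378,-.3685]);a=np.radians(81);U=np.array([np.cos(a),np.sin(a)]);W=np.array([-U[1],U[0]])
v,u=np.mgrid[0:400,150:500]; uv=np.stack([u.ravel(),v.ravel()],1); w=world(s,uv,True)
q=(w[:,:2]-c)@np.stack([U,W],1)
for lo,hi in ((.06,.0705),(.0735,.092),(.092,.112)):
    m=(w[:,2]>lo)&(w[:,2]<hi)&(q[:,0]>.088)&(q[:,0]<.23)&(abs(q[:,1])<.07)
    print(lo,m.sum(),np.median(w[m,2]),'U',np.percentile(q[m,0],[0.5,2,98,99.5]),'W',np.percentile(q[m,1],[.5,2,98,99.5]),cv2.minAreaRect((w[m][:,:2]*1000).astype(np.float32)))
cv2.imwrite('pics/w7c.png',cv2.resize(s['image'][60:340,180:460,::-1],(600,600)))
```

```text
22.15
w7 upper_rack 0.86 [313. 112.] @z [ 0.456  -0.2273  0.067 ] depth [ 0.4561 -0.2273  0.0713]
w7 lower_rack 0.36 [321.  16.] @z [ 0.4801 -0.1262  0.026 ] depth [ 0.4817 -0.1179 -0.0002]
0.06 704 0.07019265061654376 U [0.0894 0.0978 0.1985 0.2001] W [-0.0304 -0.0292  0.0342  0.0356] ((457.53363037109375, -225.32493591308594), (110.50847625732422, 62.95328903198242), 84.56631469726562)
0.0735 2438 0.08689976779455691 U [0.0883 0.0886 0.2023 0.2033] W [-0.0293 -0.0261  0.0322  0.0348] ((457.81884765625, -225.01321411132812), (116.10027313232422, 61.54703140258789), 84.4708251953125)
0.092 1687 0.10346335267992371 U [0.0923 0.0932 0.128  0.1288] W [-0.0243 -0.0231  0.0247  0.0258] ((454.5273742675781, -258.6406555175781), (37.96636962890625, 51.0372428894043), 82.71912384033203)
```

View pics/w7c.png

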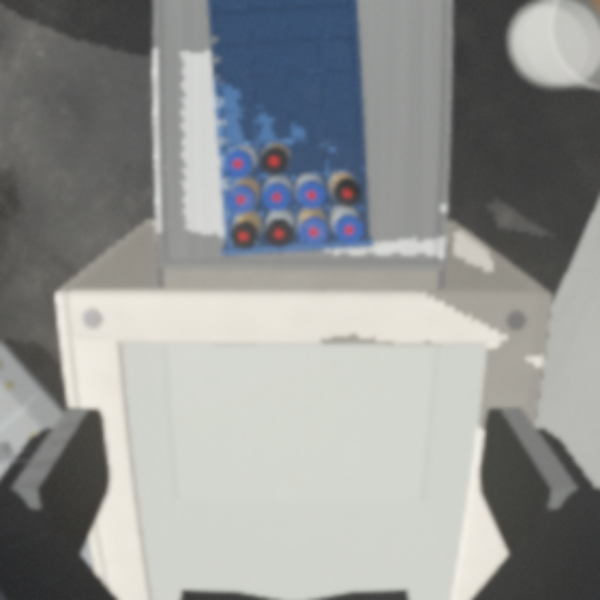

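Upper rack: centre (0.4578,-0.225), long side at 84.5°, grid top at 0.087, so its underside is at 0.068 and agrees with the listed sizes. Its vials stand at the cabinet end, around (290,195) in the crop. I'll grasp it slightly toward that end.

Run:
```python
from h import *
np.set_printoptions(precision=4,suppress=True)
a=np.radians(84.5); L=np.array([np.cos(a),np.sin(a)]); g=np.array([.4578,-.225])-.006*L
move_linear((*g,.34),down(-5.5),speed=.2)
move_linear((*g,.27),speed=.15)
h=move_linear((*g,.249),speed=.04,threshold=5); print(h,read_ee_pos())
f0=read_contact_force(); grasp(40); print(read_gripper_width(),read_grasp_force(),read_contact_force()-f0)
z0=read_ee_pos()[2]
move_linear((*g,.262),speed=.03); print(read_gripper_width(),read_contact_force()-f0,read_torque())
snapshot('side'); s=snapshot('side'); np.save('side8.npy',s,allow_pickle=True); save(s,'side8.png')
move_linear((*g,.33),speed=.12); print(read_gripper_width(),read_contact_force()-f0,read_time())
```

```text
False [ 0.4573 -0.231   0.249 ]
0.05422222090258607 42.396368980407715 [-3.7061  2.1774  6.3083]
0.05435909047707484 [-0.2451  1.2918 -2.5328] [-0.008  -0.0296  0.0207]
0.054292993096219315 [ 0.4808  1.1487 -3.1598] 26.05
```

Run:
```python
from h import *
a=snapshot('side'); save(a,'side9.png'); cv2.imwrite('pics/c9.png',cv2.resize(a['image'][90:210,230:390,::-1],(640,480),interpolation=cv2.INTER_CUBIC))
for n in ('spacer','upper_rack','lower_rack'): print(n,mark_of('side',n)[:2])
```

```text
spacer [{'at': [0.4113, 0.4642], 'conf': 0.53}]
upper_rack [{'at': [0.3435, 0.4655], 'conf': 0.74}]
lower_rack [{'at': [0.4315, 0.4653], 'conf': 0.58}]
```

View pics/c9.png

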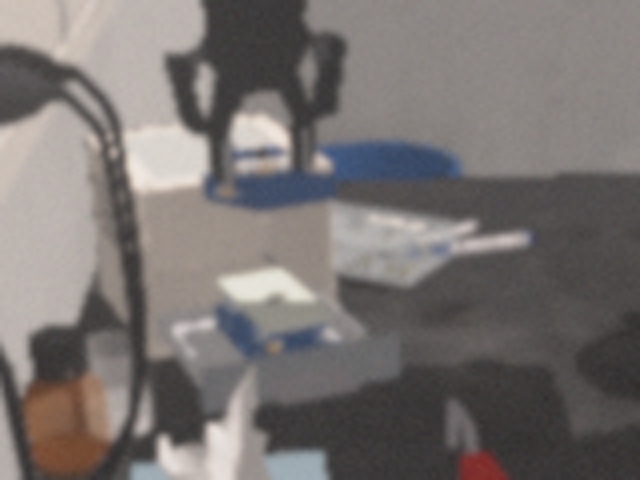

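The view shows the rack held level at about (270,180), with the spacer still on the lower rack at (270,290). I'll carry it to the mat.

Run:
```python
from h import *
np.set_printoptions(precision=4,suppress=True)
m=np.radians(3); t=np.array([.556,.365])-.006*np.array([np.cos(m),np.sin(m)])
move_linear((*t,.33),down(-87),speed=.25); print(read_ee_pos(),read_time())
move_linear((*t,.205),speed=.15)
h=move_linear((*t,.180),speed=.025,threshold=2.5); print(h,read_ee_pos(),read_contact_force())
```

```text
[0.55   0.3642 0.3301] 28.8083
True [0.5501 0.3647 0.1947] [1.9907 1.2019 2.5716]
```

Run:
```python
from h import *
np.set_printoptions(precision=4,suppress=True)
wait(.2); print(read_contact_force(),read_torque())
p=read_ee_pos()
h=move_linear((p[0],p[1],.180),speed=.02,threshold=4); wait(.1); print(h,read_ee_pos(),read_contact_force(),read_torque())
s=snapshot('side'); cv2.imwrite('pics/c10.png',cv2.resize(s['image'][190:330,300:500,::-1],(600,420),interpolation=cv2.INTER_CUBIC))
```

```text
[2.7657 0.5223 2.8555] [ 0.4106 -0.1845 -0.1302]
True [0.5503 0.3647 0.1942] [ 1.7967 -0.1914  3.8632] [0.1179 0.0635 0.0107]
```

View pics/c10.png

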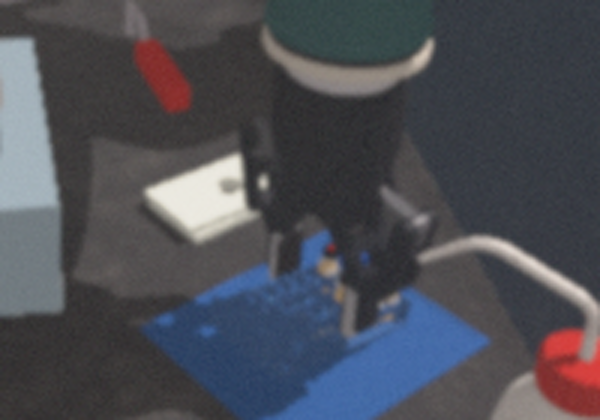

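Run:
```python
from h import *
np.set_printoptions(precision=3,suppress=True)
s=np.load('side0.npy',allow_pickle=True).item()
print('spout',world(s,[[441,275],[443,275],[446,274],[455,270],[470,271]]))
s=snapshot('side'); save(s,'side10.png'); hs=cv2.cvtColor(s['image'],cv2.COLOR_RGB2HSV)
v,u=np.mgrid[260:325,350:450]; uv=np.stack([u.ravel(),v.ravel()],1); w=world(s,uv); h=hs[v,u].reshape(-1,3)
b=(h[:,0]>98)&(h[:,0]<125)&(h[:,1]>100)&(abs(w[:,1]-.365)<.04)&(w[:,2]>.008)
for x in np.arange(.49,.63,.01):
    m=b&(abs(w[:,0]-x)<.005); 
    if m.sum()>3: print(round(x,2),m.sum(),np.percentile(w[m,2],[5,50,90]))
t=snapshot('wrist'); save(t,'w10.png'); w=world(t,np.stack([a.ravel() for a in np.mgrid[200:440:8,140:400:8]],1),True)
k=(w[:,2]>.01)&(w[:,2]<.06)&(abs(w[:,1]-.365)<.03)
o=np.argsort(w[k][:,0]); print(w[k][o][::4])
```

```text
spout [[0.639 0.506 0.192]
 [0.639 0.509 0.194]
 [0.636 0.511 0.196]
 [0.628 0.518 0.203]
 [0.454 0.425 0.067]]
0.5 28 [0.009 0.016 0.022]
0.51 10 [0.011 0.036 0.04 ]
0.52 14 [0.008 0.009 0.011]
0.53 28 [0.009 0.011 0.026]
0.54 54 [0.011 0.024 0.041]
0.55 77 [0.012 0.024 0.029]
0.56 123 [0.014 0.027 0.031]
0.57 128 [0.016 0.028 0.033]
0.58 129 [0.017 0.031 0.034]
0.59 105 [0.019 0.031 0.036]
0.6 140 [0.021 0.034 0.037]
0.61 185 [0.023 0.036 0.04 ]
0.62 115 [0.023 0.028 0.036]
[[0.507 0.389 0.033]
 [0.51  0.363 0.034]
 [0.517 0.371 0.042]
 [0.519 0.347 0.043]
 [0.522 0.383 0.043]
 [0.522 0.363 0.035]
 [0.524 0.367 0.044]
 [0.525 0.36  0.044]
 [0.525 0.393 0.027]
 [0.526 0.363 0.033]
 [0.527 0.355 0.033]
 [0.528 0.343 0.035]
 [0.529 0.359 0.03 ]
 [0.531 0.355 0.015]
 [0.531 0.351 0.024]
 [0.532 0.391 0.044]
 [0.534 0.339 0.029]
 [0.537 0.383 0.043]
 [0.538 0.368 0.043]
 [0.539 0.376 0.038]
 [0.539 0.372 0.038]
 [0.54  0.388 0.034]
 [0.542 0.391 0.012]
 [0.542 0.386 0.012]
 [0.543 0.385 0.022]
 [0.543 0.368 0.029]
 [0.544 0.369 0.012]
 [0.544 0.373 0.023]
 [0.544 0.36  0.022]
 [0.545 0.
[... 676 characters left out ...]
0.019]
 [0.582 0.384 0.035]
 [0.583 0.374 0.035]
 [0.583 0.359 0.02 ]
 [0.583 0.347 0.019]
 [0.584 0.349 0.034]
 [0.584 0.342 0.036]
 [0.586 0.382 0.02 ]
 [0.586 0.374 0.02 ]
 [0.587 0.342 0.032]
 [0.588 0.348 0.022]
 [0.59  0.386 0.021]
 [0.591 0.367 0.021]
 [0.591 0.356 0.02 ]
 [0.592 0.395 0.035]
 [0.596 0.385 0.032]
 [0.597 0.371 0.033]
 [0.597 0.361 0.033]
 [0.598 0.382 0.021]
 [0.598 0.375 0.022]
 [0.598 0.367 0.022]
 [0.599 0.352 0.022]
 [0.601 0.394 0.021]
 [0.602 0.379 0.023]
 [0.602 0.364 0.023]
 [0.603 0.349 0.023]
 [0.605 0.39  0.023]
 [0.606 0.375 0.023]
 [0.606 0.36  0.023]
 [0.608 0.346 0.025]
 [0.611 0.387 0.041]
 [0.611 0.378 0.042]
 [0.612 0.362 0.042]
 [0.613 0.349 0.042]]
```

The rack has swung about 10.5° in the pads, with the vial end (-x) down and just touching the mat. I'll tilt the tool by the same angle to level the rack, then set it down.

Run:
```python
from h import *
np.set_printoptions(precision=4,suppress=True)
q0=down(-87); th=np.radians(10.5); ax=-np.array([np.cos(np.radians(-87)),np.sin(np.radians(-87)),0])  # ~ +y
Rt=R.from_rotvec(th*ax)*R.from_quat([q0[1],q0[2],q0[3],q0[0]]); x=Rt.as_quat(); q=[x[3],x[0],x[1],x[2]]
p=np.array(read_ee_pos()); G=p+[0,0,-.155]; tz=Rt.as_matrix()[:,2]
up=lambda dz: G+[0,0,dz]-.155*tz
move_linear(tuple(p+[0,0,.015]),speed=.06)
move_linear(tuple(up(.015)),q,speed=.06); wait(.2); print(read_ee_pos(),read_contact_force(),tz)
h=move_linear(tuple(up(-.016)),speed=.02,threshold=3); wait(.1); print(h,read_ee_pos()-up(0),read_contact_force(),read_time())
s=snapshot('side'); hs=cv2.cvtColor(s['image'],cv2.COLOR_RGB2HSV)
v,u=np.mgrid[260:325,350:450]; uv=np.stack([u.ravel(),v.ravel()],1); w=world(s,uv); h=hs[v,u].reshape(-1,3)
b=(h[:,0]>98)&(h[:,0]<125)&(h[:,1]>100)&(abs(w[:,1]-.365)<.04)&(w[:,2]>.004)
for x in np.arange(.49,.63,.01):
    m=b&(abs(w[:,0]-x)<.005); 
    if m.sum()>3: print(round(x,2),m.sum(),np.percentile(w[m,2],[5,50,90]))
```

```text
[0.5781 0.3663 0.2068] [ 0.0528 -0.8265 -2.6203] [-0.182  -0.0095 -0.9833]
True [ 0.0001 -0.     -0.0077] [ 1.051  -0.283   4.9643] 33.4417
0.5 41 [0.0046 0.0109 0.0216]
0.51 21 [0.0042 0.0062 0.0384]
0.52 23 [0.0046 0.0062 0.0382]
0.53 30 [0.0046 0.0079 0.0218]
0.54 82 [0.0044 0.0165 0.0222]
0.55 100 [0.0049 0.0167 0.0227]
0.56 112 [0.005  0.0166 0.0216]
0.57 148 [0.0051 0.017  0.022 ]
0.58 165 [0.005  0.0169 0.0222]
0.59 122 [0.0047 0.0152 0.0218]
0.6 129 [0.0052 0.0181 0.0222]
0.61 266 [0.0049 0.0162 0.0228]
0.62 20 [0.004  0.0042 0.0045]
0.63 29 [0.004  0.0043 0.005 ]
```

Level now: the grid top reads 0.022 all along. I'll release, look at the spacer, and check how far the fingertips really reach.

Run:
```python
from h import *
np.set_printoptions(precision=4,suppress=True)
from bench import tip_extent
p=np.array(read_ee_pos()); release()
tz=np.array([-.182,-.0095,-.9833]); move_linear(tuple(p-.04*tz),speed=.1); p=p-.04*tz
move_linear((p[0],p[1],.34),down(-87),speed=.2)
move_linear((.456,-.295,.36),down(-9),speed=.3); print(read_time(),read_gripper_width())
N={'spacer':.061,'lower_rack':.026}
s=marks('wrist',N,'w11',N)
v,u=np.mgrid[0:400,0:640]; uv=np.stack([u.ravel(),v.ravel()],1); w=world(s,uv,True); ok=s['depth'].ravel()>0
# fingers in tool frame
T=rotm(read_tool_rot()); f=(w-np.array(read_ee_pos()))@T
m=ok&(abs(f[:,1])>.03)&(abs(f[:,1])<.065)&(abs(f[:,0])<.014)&(f[:,2]>.1)&(f[:,2]<.2)
print('finger tool-z pct',m.sum(),np.percentile(f[m,2],[1,50,90,98,100]))
hs=cv2.cvtColor(s['image'],cv2.COLOR_RGB2HSV).reshape(-1,3)
m=ok&(w[:,2]>.0595)&(w[:,2]<.075)&(hs[:,1]<70)&(hs[:,2]>110)&(abs(w[:,0]-.457)<.08)&(w[:,1]<-.13)&(w[:,1]>-.285)
M=np.zeros((400,640),np.uint8); M[uv[m,1],uv[m,0]]=1; k,l,st,c=cv2.connectedComponentsWithStats(M); i=1+np.argmax(st[1:,4]); sel=(l==i).ravel()
print(sel.sum(),np.median(w[sel,2]),cv2.minAreaRect((w[sel][:,:2]*1000).astype(np.float32)),cv2.minAreaRect((atz(s,uv[sel],.067,True)[:,:2]*1000).astype(np.float32)))
cv2.imwrite('pics/w11c.png',cv2.resize(s['image'][:,120:520,::-1],(600,600)))
```

```text
37.6083 0.08521463666652328
w11 spacer 0.69 [305. 119.] @z [ 0.4563 -0.2264  0.061 ] depth [ 0.455  -0.2269  0.0305]
w11 lower_rack 0.81 [305. 116.] @z [ 0.4554 -0.224   0.026 ] depth [ 0.4556 -0.2239  0.0304]
finger tool-z pct 9667 [0.1006 0.1128 0.1471 0.1553 0.1601]
8196 0.06831501848768479 ((456.3876953125, -224.50657653808594), (112.7776870727539, 56.540279388427734), 82.77165222167969) ((456.34295654296875, -224.53048706054688), (112.9726791381836, 56.712059020996094), 82.74270629882812)
```

View pics/w11c.png

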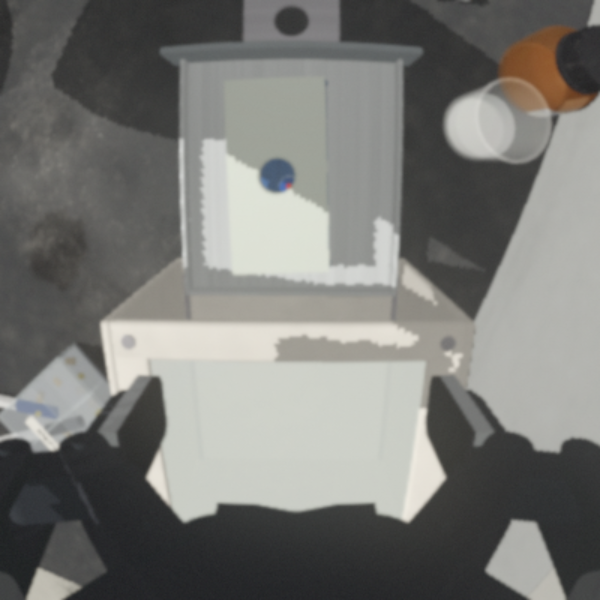

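Spacer: centre (0.4564,-0.2245), long side at 82.75°, top at 0.068. The open tips reach 0.160 ahead of the TCP, so they should be near 0.168 at 56 mm. I'll grasp with the tips between the plate and the grid below it.

Run:
```python
from h import *
np.set_printoptions(precision=4,suppress=True)
a=np.radians(82.75); L=np.array([np.cos(a),np.sin(a)]); g=np.array([.4564,-.2245])+.005*L
move_linear((*g,.31),down(-7.25),speed=.2)
move_linear((*g,.24),speed=.15)
h=move_linear((*g,.2215),speed=.04,threshold=5); print(h,read_ee_pos())
f0=read_contact_force(); grasp(40); print(read_gripper_width(),read_grasp_force(),read_contact_force()-f0)
move_linear((*g,.24),speed=.05); print(read_gripper_width(),read_contact_force()-f0)
move_linear((*g,.34),speed=.2)
move_linear((.46,.09,.36),down(-89.6),speed=.25); print(read_time(),read_gripper_width())
N={'pile_top':.006}
s=marks('wrist',N,'w12',N)
v,u=np.mgrid[0:400,0:640]; uv=np.stack([u.ravel(),v.ravel()],1); w=world(s,uv,True); ok=s['depth'].ravel()>0
hs=cv2.cvtColor(s['image'],cv2.COLOR_RGB2HSV).reshape(-1,3)
def comp(m):
    M=np.zeros(400*640,np.uint8); M[m]=1; k,l,st,c=cv2.connectedComponentsWithStats(M.reshape(400,640)); return (l==1+np.argmax(st[1:,4])).ravel()
sel=comp(ok&(w[:,2]>.006)&(w[:,2]<.02)&(hs[:,1]<70)&(hs[:,2]>120)&(abs(w[:,0]-.5)<.08)&(abs(w[:,1]-.218)<.05))
print('pile',sel.sum(),np.median(w[sel,2]),cv2.minAreaRect((atz(s,uv[sel],.012,True)[:,:2]*1000).astype(np.float32)))
T=rotm(read_tool_rot()); f=(w-np.array(read_ee_pos()))@T
m=ok&(f[:,2]>.13)&(f[:,2]<.18)&(abs(f[:,0])<.08)&(abs(f[:,1])<.024)
print('held plate tool frame',m.sum(),np.percentile(f[m],[1,50,99],axis=0)); A=np.c_[f[m][:,:2],np.ones(m.sum())]; print('plane',np.linalg.lstsq(A,f[m][:,2],rcond=None)[0])
save(s,'w12b.png')
```

```text
False [ 0.4571 -0.2195  0.2215]
0.054938298153824804 42.29652464389801 [-1.778  1.007  5.722]
0.05495358490703087 [ 1.1359 -0.192  -0.388 ]
42.975 0.05500715027739846
w12 pile_top 0.82 [199. 141.] @z [0.5034 0.2206 0.006 ] depth [0.5028 0.223  0.0001]
pile 4790 0.012808521667735023 ((503.944091796875, 219.43453979492188), (59.03974533081055, 113.60185241699219), 89.86748504638672)
held plate tool frame 17251 [[-0.0369 -0.0235  0.1526]
 [ 0.0169  0.0001  0.1539]
 [ 0.0497  0.0235  0.1578]]
plane [-0.0004 -0.0014  0.154 ]
```

Run:
```python
from h import *
np.set_printoptions(precision=4,suppress=True)
s=np.load('w12.npy',allow_pickle=True).item(); c=np.array(s['position']); print('cam',c)
v,u=np.mgrid[0:400,0:640]; uv=np.stack([u.ravel(),v.ravel()],1)
g=cv2.cvtColor(s['image'],cv2.COLOR_RGB2GRAY)
P=atz(s,uv,.012,True); hs=cv2.cvtColor(s['image'],cv2.COLOR_RGB2HSV).reshape(-1,3)
box=(abs(P[:,0]-.503)<.075)&(abs(P[:,1]-.219)<.045)
V=g.ravel().astype(float)
# edges by cross-sections
for x0 in (.47,.485,.525,.54):
    m=box&(abs(P[:,0]-x0)<.004); o=np.argsort(P[m,1]); print('y-sec',x0,[(round(b,3),int(np.median(V[m][abs(P[m,1]-b)<.0012]))) for b in list(np.arange(.180,.200,.002))+list(np.arange(.240,.258,.002)) if (abs(P[m,1]-b)<.0012).any()])
for y0 in (.205,.235):
    m=box&(abs(P[:,1]-y0)<.004); print('x-sec',y0,[(round(b,3),int(np.median(V[m][abs(P[m,0]-b)<.0012]))) for b in list(np.arange(.438,.454,.002))+list(np.arange(.552,.568,.002)) if (abs(P[m,0]-b)<.0012).any()])
m=(np.hypot(P[:,0]-.503,P[:,1]-.22)<.014); d=m&(V<np.percentile(V[m],60)-0)&(V<(V[m].max()+V[m].min())/2); print('hole',d.sum(),P[d].mean(0))
# lateral of held plate in tool frame at tool z .154
T=R.from_quat(np.roll(down(-89.6),-1)).as_matrix(); tcp=np.array([.46,.09,.36]); f=(atz(s,uv,.36-.154,True)-tcp)@T
for x0 in (.025,.035,.045):
    m=(abs(f[:,0]-x0)<.003)&(abs(f[:,1])<.045); print('held',x0,[(round(b,3),int(np.median(V[m][abs(f[m,1]-b)<.0012]))) for b in list(np.arange(-.036,-.02,.002))+list(np.arange(.022,.038,.002)) if (abs(f[m,1]-b)<.0012).any()])
m=(abs(f[:,1])<.01); print('heldx',[(round(b,3),int(np.median(V[m][abs(f[m,0]-b)<.0012]))) for b in np.arange(.042,.060,.002)])
```

```text
cam [0.5323 0.0917 0.3297]
y-sec 0.47 [(np.float64(0.18), 86), (np.float64(0.182), 84), (np.float64(0.184), 83), (np.float64(0.186), 75), (np.float64(0.188), 87), (np.float64(0.19), 124), (np.float64(0.192), 170), (np.float64(0.194), 211), (np.float64(0.196), 215), (np.float64(0.198), 215), (np.float64(0.2), 215), (np.float64(0.24), 213), (np.float64(0.242), 213), (np.float64(0.244), 213), (np.float64(0.246), 209), (np.float64(0.248), 187), (np.float64(0.25), 127), (np.float64(0.252), 91), (np.float64(0.254), 88), (np.float64(0.256), 90), (np.float64(0.258), 89)]
y-sec 0.485 [(np.float64(0.18), 84), (np.float64(0.182), 84), (np.float64(0.184), 82), (np.float64(0.186), 74), (np.float64(0.188), 76), (np.float64(0.19), 119), (np.float64(0.192), 177), (np.float64(0.194), 210), (np.float64(0.196), 215), (np.float64(0.198), 215), (np.float64(0.2), 214), (np.float64(0.24), 212), (np.float64(0.242), 212), (np.float64(0.244), 212), (np.float64(0.246), 210), (np.float64(0.248), 192), (np.float64(0.25), 125), (np.float64(0.252), 87), (np.float64(0.254), 86), (np.float64(0.256), 86), (np.float64
[... 2833 characters left out ...]
4(0.034), 75), (np.float64(0.036), 79)]
held 0.045 [(np.float64(-0.036), 86), (np.float64(-0.034), 85), (np.float64(-0.032), 83), (np.float64(-0.03), 90), (np.float64(-0.028), 192), (np.float64(-0.026), 145), (np.float64(-0.024), 144), (np.float64(-0.022), 144), (np.float64(0.022), 143), (np.float64(0.024), 143), (np.float64(0.026), 139), (np.float64(0.028), 73), (np.float64(0.03), 64), (np.float64(0.032), 75), (np.float64(0.034), 77), (np.float64(0.036), 77)]
heldx [(np.float64(0.042), 145), (np.float64(0.044), 145), (np.float64(0.046), 145), (np.float64(0.048), 144), (np.float64(0.05), 133), (np.float64(0.052), 78), (np.float64(0.054), 79), (np.float64(0.056), 80), (np.float64(0.058), 80)]
```

Run:
```python
from h import *
np.set_printoptions(precision=4,suppress=True)
t=np.array([.508,.2202])
move_linear((*t,.30),down(-89.9),speed=.2)
move_linear((*t,.20),speed=.12)
wait(.1); f0=read_contact_force(); h=move_linear((*t,.1715),speed=.02,threshold=2.5); wait(.1); print(h,read_ee_pos(),read_contact_force()-f0,read_gripper_width(),read_time())
```

```text
True [0.508  0.2202 0.1813] [-2.7438 -0.6147  7.6451] 0.05518788177987455 46.0917
```

The fingertips reach 9 mm below the plate, so they met the pile's top before the plate did. I'll back off a hair, let the plate settle onto the pile from there, then regrip it with the tips higher and set it exactly.

Run:
```python
from h import *
np.set_printoptions(precision=4,suppress=True)
t=np.array([.508,.2202])
move_linear((*t,.1818),speed=.02); release(); wait(.1)
move_linear((*t,.24),speed=.15)
move_linear((.43,.2102,.36),speed=.2)
print(read_time())
s=snapshot('wrist'); save(s,'w13.png'); np.save('w13.npy',s,allow_pickle=True)
v,u=np.mgrid[0:400,0:640]; uv=np.stack([u.ravel(),v.ravel()],1); w=world(s,uv,True); ok=s['depth'].ravel()>0
hs=cv2.cvtColor(s['image'],cv2.COLOR_RGB2HSV).reshape(-1,3)
for lo,hi,z in ((.0155,.026,.018),(.009,.0145,.012)):
    m=ok&(w[:,2]>lo)&(w[:,2]<hi)&(hs[:,1]<70)&(hs[:,2]>110)&(abs(w[:,0]-.505)<.08)&(abs(w[:,1]-.218)<.05)
    if m.sum()>20: print(z,m.sum(),np.median(w[m,2]),cv2.minAreaRect((atz(s,uv[m],z,True)[:,:2]*1000).astype(np.float32)))
cv2.imwrite('pics/w13c.png',cv2.resize(s['image'][60:340,180:460,::-1],(600,600),interpolation=cv2.INTER_CUBIC))
```

```text
48.2667
0.018 5948 0.018824236508359266 ((501.52490234375, 221.89035034179688), (112.37937927246094, 56.68939971923828), 0.39668527245521545)
0.012 286 0.012723126503411841 ((504.64715576171875, 219.4891357421875), (112.18315124511719, 56.214900970458984), 0.2040300965309143)
```

View pics/w13c.png

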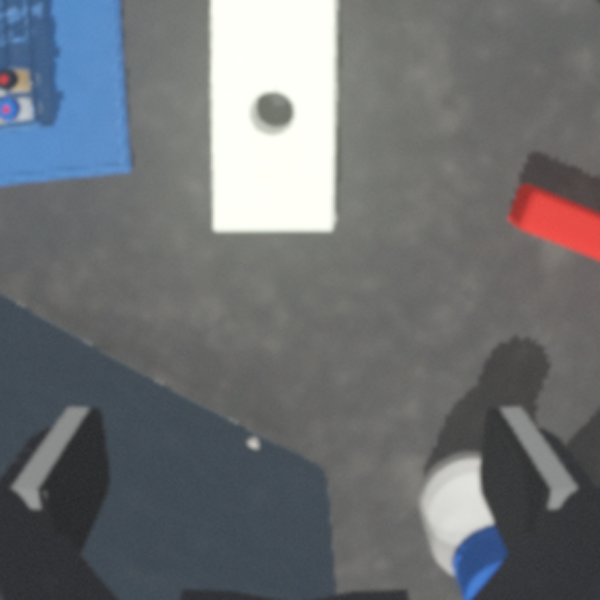

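The spacer lies flat on the pile (top at 0.018), but it is offset by about (-3,+2.4) mm against the ledges of the plate below. I'll regrip with the tips high and shift it.

Run:
```python
from h import *
np.set_printoptions(precision=4,suppress=True)
g=np.array([.503,.2214])
move_linear((*g,.23),down(-89.6),speed=.2)
h=move_linear((*g,.1828),speed=.06,threshold=5); print(h,read_ee_pos()); grasp(25); print(read_gripper_width(),read_grasp_force())
move_linear((*g,.187),speed=.03); e=g+[.003,-.0024]
move_linear((*e,.187),down(-89.8),speed=.03); wait(.1)
h=move_linear((*e,.1823),speed=.015,threshold=2.5); print(h,read_ee_pos(),read_gripper_width())
release(); wait(.1); move_linear((*e,.24),speed=.15)
move_linear((.43,.2102,.36),speed=.2)
print(read_time())
s=snapshot('wrist'); save(s,'w14.png'); np.save('w14.npy',s,allow_pickle=True)
v,u=np.mgrid[0:400,0:640]; uv=np.stack([u.ravel(),v.ravel()],1); w=world(s,uv,True); ok=s['depth'].ravel()>0
hs=cv2.cvtColor(s['image'],cv2.COLOR_RGB2HSV).reshape(-1,3)
for lo,hi,z in ((.0155,.026,.018),(.009,.0145,.012)):
    m=ok&(w[:,2]>lo)&(w[:,2]<hi)&(hs[:,1]<70)&(hs[:,2]>110)&(abs(w[:,0]-.505)<.08)&(abs(w[:,1]-.218)<.05)
    if m.sum()>20: print(z,m.sum(),np.median(w[m,2]),cv2.minAreaRect((atz(s,uv[m],z,True)[:,:2]*1000).astype(np.float32)))
```

```text
False [0.5032 0.2215 0.1832]
0.05502786687920052 26.031154096126556
True [0.506  0.2191 0.1834] 0.05460812752948278
53.425
0.018 5894 0.01880105165569143 ((504.26861572265625, 220.89739990234375), (113.28370666503906, 56.417789459228516), 0.3779505789279938)
0.012 62 0.012381694304140989 ((521.1317138671875, 199.91934204101562), (33.18297576904297, 70.91690063476562), 53.07688522338867)
```

The spacer now sits within about 1.5 mm of the pile, and the ledges have almost vanished. The rack is flat on the mat, the hook is clear of the tab, and the arm is free.

```bash
python3 -c "
from h import *
print(read_time(),read_contact_force()); print(job_done())"
```

```text
53.475 [0.07275193 0.29034912 0.18596283]
the job is handed in; nothing more can be done
None
```

I handed the job in at 53.5 s, with no verdict returned: tray drawn to a hard stop with the hook (about 125 mm of travel seen, so it probably began ajar), hook laid clear, upper rack flat on the mat, and the spacer within about 1.5 mm of square on the pile after a 9 mm drop and a regrip.

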